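# Load a gel cassette into the electrophoresis tank

## Task

Take the gel cassette, the square slab with the grip tab on top, out of the white bench rack and slide it upright down into the empty slot of the grey electrophoresis tank until it stands on the bottom of the slot. Do not drop it in: keep hold of it until it is fully home, then let go. Do not disturb the glass plate beside it or anything else on the bench.

Things in the scene. Friction and masses are not known exactly. Their poses are not given: they have to be found in the camera images.
- cassette: White plastic slab, grey window on both faces (alike: either way round is right): 10 mm thick (x, normal of its faces), 100 wide (y), 100 high (z), about 150 g. A solid tab 10 mm thick, 44 wide, 35 high rises from the middle of its top edge (135 over all): grip it across its thickness from above. Origin: centre of the underside. Starts upright in one of the rack's two places.
- rack: White bench rack, fixed: base 120 (x) x 126 (y) x 12 mm, with two places 35 mm either side of its centre along x. In each, grooved end posts guide a slab's side edges from 12 to 45 mm above the bench (groove 13 mm; slab faces normal to rack x). One place holds the cassette, the other the glass plate. Origin: centre of the underside.
- glass_plate: Plain green-tinted glass plate without a tab, 9 mm thick (x), 100 wide, 82 high, loose in the rack's other place, 70 mm from the cassette; its top is 94 mm above the bench. Origin: centre of its underside. Leave alone.
- tank: Grey tank, fixed: open box 140 (x) x 176 (y) x 80 mm high, inner floor 15 mm above the bench. In it two alike pairs of white grooved end posts, 32 mm either side of its centre along x, for slabs with faces normal to tank x. One pair is empty: the slot. The other is closed by a fixed white plate (top 95 mm above the bench). Origin: centre of the underside.
- slot (a point): Centre of the empty slot's floor, 15 mm above the bench: the cassette's underside centre belongs here. z up, x normal to the seated cassette's faces, y along its width. Slot 13 mm wide (x), 103 long (y). Grooves guide the side edges up to 75 mm above this floor, then flare out about 6 mm each side; posts end at 84 mm. The seated cassette's tab spans 100 to 135 mm above it, clear of all.
- amber: Amber reagent bottle, 86 mm wide, 175 mm high, at one side. Origin: centre of its underside. Leave alone.
- spray: Spray bottle, 80 mm wide, about 182 mm high, at the other side. Origin: centre of its underside. Leave alone.
- flask: Conical flask with foil cap, 76 mm wide at the foot, 121 mm high, beyond the gap between rack and tank. Origin: centre of its underside. Leave alone.
- weigh_boat: Shallow white weighing boat, 70 x 70 x 18 mm, between rack and tank. Origin: centre of its underside. Leave alone.
- tip_box: Grey and white pipette tip box, 122 x 82 x 57 mm, at one side. Origin: centre of its underside. Leave alone.
- tank_lid: Grey lid of the tank, 145 x 182 x 28 mm, lying beyond the task's things; not needed. Origin: centre of its underside. Leave alone.
There are look-alikes about, which are no part of the job. Leave any pink, purple or red look-alike of the cassette alone.

How it is judged (in metres and radians):
On the way, in this order (a step that is already met when the one before it is completed fails the run):
1. the cassette is held in the gripper, lifted clear out of the rack (underside more than 75 mm above the bench) (height (world z) of cassette above 0.075 m and contact force between the fingers and cassette above 0.5 N), for 0.2 s.
2. the cassette stands on the bottom of the tank's empty slot (within 4 mm in height, 6 mm sideways) while the fingers still hold it (horizontal distance between cassette and slot below 0.006 m and z of cassette in the frame of slot between -0.004 and 0.004 m and angle between cassette's own z axis and vertical below 0.06 rad and angle between the x axis of cassette and the x axis of slot, either way round below 0.08 rad and contact force between the fingers and cassette above 0.5 N), for 0.1 s.
At the end, for the whole second after the job is handed in: The cassette stands upright (within 0.06 rad) in the tank's empty slot, its underside within 4 mm of the slot's floor in height and within 6 mm of its centre sideways, in line with the slot (0.08 rad), released and at rest (horizontal distance between cassette and slot below 0.006 m and z of cassette in the frame of slot between -0.004 and 0.004 m and angle between cassette's own z axis and vertical below 0.06 rad and angle between the x axis of cassette and the x axis of slot, either way round below 0.08 rad and contact force between the fingers and cassette below 0.1 N and linear speed of cassette below 0.02 m/s and angular speed of cassette below 0.1 rad/s); the robot touches nothing.
It fails at once if the glass plate is pushed more than 30 mm or tipped over (distance of glass_plate from where it was at the start of the episode above 0.03 m or angle between glass_plate's own z axis and vertical above 0.5 rad).
It fails at once if the amber bottle, spray bottle or flask is pushed more than 30 mm or tipped over (distance of any of amber, spray, flask from where it was at the start of the episode above 0.03 m or angle between any of amber, spray, flask's own z axis and vertical above 0.5 rad).
It fails at once if the weighing boat, tip box or tank lid is pushed more than 30 mm or tipped over (distance of any of weigh_boat, tip_box, tank_lid from where it was at the start of the episode above 0.03 m or angle between any of weigh_boat, tip_box, tank_lid's own z axis and vertical above 0.5 rad).
It also fails if it takes over 54 s, if anything falls off the work surface, if the arm or the gripper's body presses on something with over 40 N, if the wrist force passes 120 N, or if a joint passes its speed limit or range.

## Robot

A 6-joint arm with a two-finger parallel gripper is mounted at the origin on the work surface. World frame = base frame: x ahead of the robot, y to its left, z up, the work surface at z = 0. Lengths are in mm, angles in rad, forces in N, time in s.
With the tool pointing down it reaches from about 425 to 1125 mm from the base axis. Payload 14.9 kg.
Tool frame: the origin (TCP) lies on the centre line of the jaws, within the pads' length; the fingertips stand tip_extent ahead of it and the grasp point (between the pads) lies 8 mm behind it (tip_extent is the distance from the TCP to the fingertips, in mm); z points along the fingers, y is the line along which they close (so a half turn about z gives the same grasp; the last joint's range is limited). The gripper opens to 91 mm and grips with 3 to 60 N. Pads are 32 mm wide; open, the fingers measure 118 mm over their backs; the gripper's body (76 mm by 178 mm) begins 60 mm behind the grasp point.
Start: joints at [-1.184, 0.379, 1.734, -0, 1.028, -0.033], TCP at [285.302, -639.234, 187.432] pointing down, gripper open.
Joint ranges: [-2.77, 2.77], [-0.74, 2.19], [0, 2.66], [-1.06, 4.2], [0.31, 2.87], [-3.08, 3.08]. Speed limits (rad/s): [1.89, 1.89, 2.39, 3.14, 3.14, 3.14].

## Interface

Orientations are given as a rotation vector (axis times angle).
In Python, from rig import state, snapshot, camera_model, finish_job, spot_in, outline_of, mark_of, tip_extent gives the robot as it stands.
- The arm moves only by the tool play_rows, never from a script. Its argument "series" is a list of rows, each a list of 7 numbers: the turn, a rotation vector about the tool's x, y, z in rad, then the shift along the tool's x, y, z in m, then the closure, from -1 (fully open) to 1 (shut), so that 0 is half open. A call has exactly 10 rows; each row shifts and turns the commanded pose from where the row before left it, along the tool's axes as they then stand; what a row does not reach is not made up. A row lasts 1/12 s, in which the tool goes at most 41.7 mm and 7.16 degrees, less where a joint would pass 70% of its speed; a pose out of reach is approached as far as the arm can. A call is refused whole if a number of a shift passes 0.0417 or a number of a turn 0.125, either way. A call with a gripper value outside its range is refused whole. The fingers move at their own pace and stop on an object; the grip force is fixed at half the most. Time passes only in rows, so rows that do not move let the fingers close, or fill a call up. It gives the time, the measured TCP pose, the force, the opening and the grip force at its end, in the units of the state.
- state(): the state, without advancing time (a new reading comes with each control period).
- snapshot(name): name is "scene" or "top"; returns the picture (400x640x3 uint8, red, green, blue); there is no depth.
- camera_model(name): a dict with "fovy" (degrees; the focal length in pixels is half the picture's height over the tangent of half this angle, whatever the lens; pixels are square), "cx", "cy" (the principal point, pixels), "distortion" ([k1, k2, p1, p2, k3] as OpenCV has them; the pictures are not rectified), "world_from_camera" (4x4, takes a point from camera to world coordinates). Camera axes: x right, y down, z forward; pixel columns grow to the right and rows downward; lengths in mm; the calibration is good to about 2 mm. A picture is of the moment at which its call begins. camera_model takes no time and is no camera call.
- finish_job(): hands the job in; it is judged then, once.
Trained networks look in the newest picture that a camera, given by its name, has taken for a name from the list of things; names that differ only in an ending like _2 or _b are one class to them, and where a whole thing is asked for, a point or a joint stands for the part that bears it (a point fixed in the world has none). Each returns a list of dicts, best first, with "p" (0 to 1); they miss things now and then, are a little off and sometimes report something else, mostly with a low value. They report only what shows in the picture. A call takes as long as a camera call. They do not tell look-alikes from the thing itself.
- spot_in(camera, query): "centre" ([x, y, z] in mm, in world coordinates, good to about 4 mm: the middle of the surface that is visible of it).
- outline_of(camera, query): "region" (400x640 bool, what is visible of it).
- mark_of(camera, query): "centre" ([x, y, z] in mm, in world coordinates, good to about 4 mm: a listed point, or the origin of a listed thing).
The state is a dict: "time": time; "joint_positions": joint angles; "joint_vel": joint speeds; "effort": joint torques, N m; "eef_pos": TCP position; "tcp_rot": TCP orientation; "wrist_force": force on the tool from outside, world axes, zero at the start; "torque": the same for the moment, N m; "gripper_width": opening from 0.0 (shut) to 1.0 (fully open); "grasp_force": force on a finger pad.
Only numpy, scipy, OpenCV 4.12 (cv2) and the standard library are available. Lean on these libraries where they do the work, as an engineer would, in place of code of your own. Each camera call takes 0.05 s, during which the arm holds its last target. There are 200 camera calls.

## Working session

There is one attempt and no reset: what is moved stays moved. The work goes in short steps, Python scripts to look and compute and a tool call to move; the robot and the scene stay as the last step left them, time stands still between calls to the robot, and variables do not carry over. Pictures are saved under pics/ and viewed, at most 10 in all, crops included, and the job is handed in when it is done.

Besides the shell and the picture viewer there is one more tool, called after ">>>" as name([rows], argument=value, ...), one row to a line, values as JSON. play_rows: Moves the arm, as the interface text tells. Its arguments: {"type":"object","properties":{"series":{"type":"array"}},"required":["series"]}

```bash
mkdir -p pics
python3 - <<'E'
from rig import *
import cv2,numpy as np
print(state()['eef_pos'],state()['tcp_rot'],tip_extent if not callable(tip_extent) else tip_extent())
for c in ('scene','top'):
    im=snapshot(c); cv2.imwrite(f'pics/{c}0.png',im[:,:,::-1])
    m=camera_model(c); print(c,m['fovy'],m['distortion'],np.round(m['world_from_camera'],3).tolist())
    for q in ('cassette','rack','glass_plate','tank','slot','weigh_boat','flask'):
        print(q,[(round(d['p'],2),np.round(d['centre']).tolist()) for d in mark_of(c,q)],[(round(d['p'],2),np.round(d['centre']).tolist()) for d in spot_in(c,q)] )
E
```

```text
[ 285.13492827 -638.8430443   186.78640722] [-3.07158775e+00 -6.54382956e-01  2.89926201e-04] 11.0
scene 45.30900354411517 [0.01135567 0.         0.         0.         0.        ] [[-0.895, 0.366, -0.255, 890.775], [0.445, 0.755, -0.48, 627.543], [0.017, -0.544, -0.839, 1148.044], [0.0, 0.0, 0.0, 1.0]]
cassette [(0.83, [328.0, 393.0, 1.0]), (0.79, [576.0, 240.0, 13.0]), (0.68, [386.0, 275.0, -0.0]), (0.67, [449.0, 449.0, 1.0]), (0.62, [427.0, 78.0, 2.0]), (0.6, [620.0, -440.0, -4.0])] [(0.98, [432.0, 84.0, 70.0]), (0.95, [340.0, 398.0, 84.0]), (0.76, [397.0, 282.0, 84.0]), (0.71, [457.0, 452.0, 82.0]), (0.58, [579.0, 245.0, 96.0])]
rack [(0.68, [542.0, 238.0, -0.0])] [(0.86, [544.0, 264.0, 12.0]), (0.32, [756.0, 171.0, 15.0])]
glass_plate [(0.58, [505.0, 243.0, 11.0])] [(0.83, [510.0, 245.0, 73.0])]
tank [(0.74, [525.0, -234.0, 0.0]), (0.33, [696.0, 28.0, 1.0])] [(0.8, [518.0, -224.0, 44.0]), (0.58, [703.0, 45.0, 54.0]), (0.37, [579.0, 243.0, 97.0])]
slot [(0.8, [493.0, -237.0, 16.0])] [(0.88, [492.0, -277.0, 72.0])]
weigh_boat [(0.71, [560.0, 4.0, 1.0]), (0.4, [574.0, 237.0, 10.0])]
[... 408 characters left out ...]
1.0, 240.0, 13.0]), (0.49, [427.0, 84.0, -0.0]), (0.48, [623.0, 429.0, 1.0])] [(0.85, [427.0, 81.0, 95.0]), (0.78, [392.0, 267.0, 92.0]), (0.6, [569.0, 235.0, 108.0]), (0.59, [749.0, 166.0, 12.0]), (0.42, [682.0, 30.0, 52.0])]
rack [(0.58, [694.0, 28.0, -4.0])] [(0.74, [536.0, 229.0, 12.0])]
glass_plate [(0.57, [505.0, 241.0, 10.0])] [(0.54, [530.0, -246.0, 15.0]), (0.51, [502.0, 241.0, 92.0])]
tank [(0.92, [530.0, -238.0, -0.0])] [(0.63, [531.0, -245.0, 14.0])]
slot [(0.44, [573.0, 238.0, 9.0]), (0.44, [620.0, -440.0, 1.0])] [(0.85, [496.0, -281.0, 93.0])]
weigh_boat [(0.93, [562.0, -0.0, 0.0])] [(0.67, [752.0, 166.0, 14.0])]
flask [(0.71, [693.0, 32.0, -1.0])] [(0.74, [681.0, 31.0, 55.0])]
```

View pics/scene0.png

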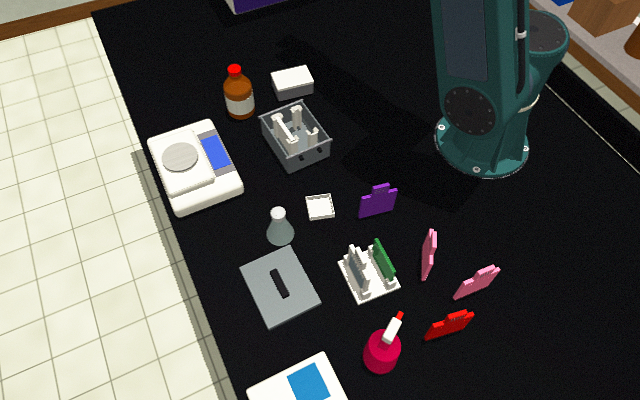

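View pics/top0.png

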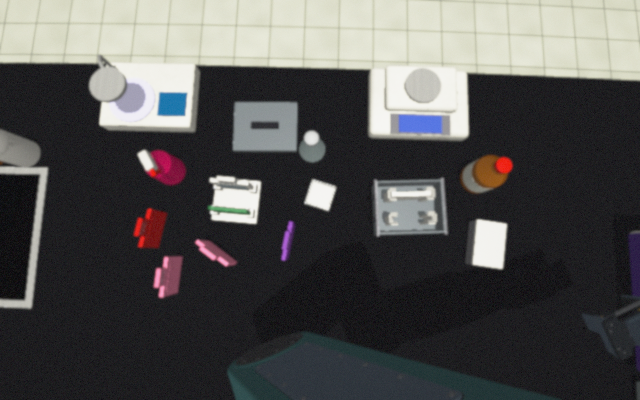

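The scene view shows the white cassette at about (357,268) in the rack, beside the green plate at (385,260). The tank is at (296,135), with its empty slot on the robot side. In the top view the rack is at (235,200) and the tank at (410,207). I'll enlarge these to get the yaws.

Run:
```python
import cv2,numpy as np
t=cv2.imread('pics/top0.png');s=cv2.imread('pics/scene0.png')
f=lambda im,x,y:cv2.resize(im[y:y+75,x:x+100],(400,300),interpolation=cv2.INTER_CUBIC)
cv2.imwrite('pics/c.png',np.vstack([np.hstack([f(t,190,165),f(t,360,170)]),np.hstack([f(s,320,230),f(s,250,97)])]))
```

```text
(no output)
```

View pics/c.png

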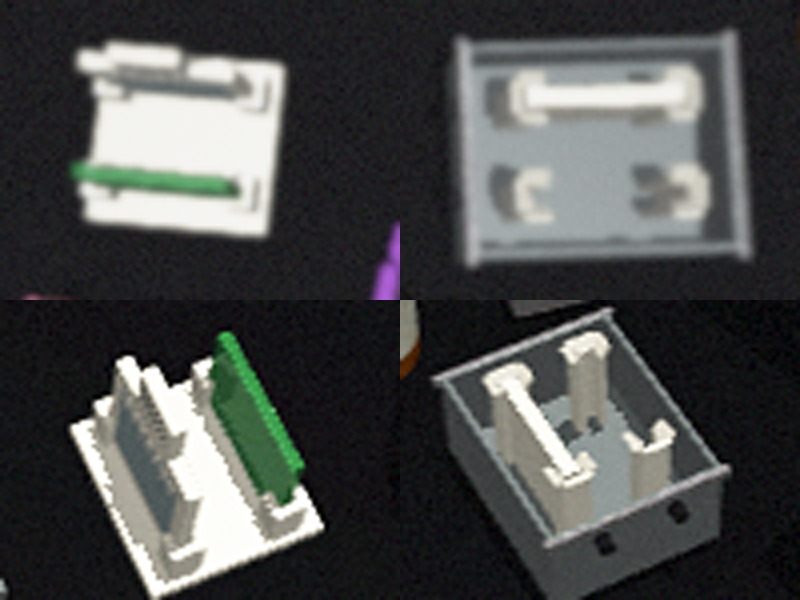

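The crop shows the rack base corners, the tab, the tank rim corners and the slot post tops clearly. I'll project those onto their known heights.

```bash
cat > h.py <<'E'
from rig import *
import cv2,numpy as np
def K(m):
    f=200/np.tan(np.radians(m['fovy']/2)); return np.array([[f,0,m['cx']],[0,f,m['cy']],[0,0,1.]])
def plane(c,uv,z):
    m=camera_model(c);T=np.array(m['world_from_camera'])
    n=cv2.undistortPoints(np.array(uv,float).reshape(-1,1,2),K(m),np.array(m['distortion'])).reshape(-1,2)
    d=np.c_[n,np.ones(len(n))]@T[:3,:3].T
    return (T[:3,3]+d*((z-T[2,3])/d[:,2])[:,None])[:,:2]
def proj(c,P):
    m=camera_model(c);T=np.linalg.inv(np.array(m['world_from_camera']))
    return cv2.projectPoints(np.array(P,float),cv2.Rodrigues(T[:3,:3])[0],T[:3,3],K(m),np.array(m['distortion']))[0].reshape(-1,2)
E
python3 - <<'E'
from h import *
def go(n,c,o,pts,z):
    P=plane(c,[(x/4+o[0]-.4,y/4+o[1]-.4) for x,y in pts],z)
    print(n,np.round(P,1).tolist())
    for a,b in zip(P,np.roll(P,-1,0)): d=b-a; print('   L%.0f yaw(mod90) %.1f'%(np.hypot(*d),(np.degrees(np.arctan2(d[1],d[0]))+45)%90-45))
    return P
go('rack top','top',(190,165),[(285,65),(268,236),(82,220)],12)
go('tab top','top',(190,165),[(107,43),(182,48)],147)
P=go('tank top','top',(360-100,170),[(458,40),(737,33),(750,258),(468,263)],80);print(P.mean(0))
go('posts top','top',(260,170),[(513,195),(712,193)],99)
go('rack sc','scene',(320,230-75),[(70,428),(155,598),(325,528)],12)
P=go('tank sc','scene',(150,97-75),[(437,380),(610,312),(728,470),(548,543)],80);print(P.mean(0))
go('glass top sc','scene',(320,155),[(222,335),(302,463)],94)
E
```

```text
rack top [[595.0, 172.1], [473.4, 177.9], [480.7, 309.1]]
   L122 yaw(mod90) -2.8
   L131 yaw(mod90) -3.2
   L178 yaw(mod90) 39.8
tab top [[580.7, 260.6], [578.9, 213.9]]
   L47 yaw(mod90) -2.2
   L47 yaw(mod90) -2.2
tank top [[594.6, -139.1], [605.0, -325.1], [455.8, -331.5], [447.4, -147.0]]
   L186 yaw(mod90) 3.2
   L149 yaw(mod90) 2.5
   L185 yaw(mod90) 2.6
   L147 yaw(mod90) 3.1
[ 525.7157053  -235.68789515]
posts top [[490.9, -172.6], [495.8, -300.9]]
   L128 yaw(mod90) 2.2
   L128 yaw(mod90) 2.2
rack sc [[594.6, 174.1], [600.6, 299.2], [481.7, 306.2]]
   L125 yaw(mod90) -2.8
   L119 yaw(mod90) -3.3
   L174 yaw(mod90) 40.5
tank sc [[602.8, -319.9], [457.2, -327.3], [447.2, -149.4], [591.3, -145.1]]
   L146 yaw(mod90) 2.9
   L178 yaw(mod90) 3.2
   L144 yaw(mod90) 1.7
   L175 yaw(mod90) 3.8
[ 524.64927415 -235.43975575]
glass top sc [[501.5, 192.0], [501.8, 288.0]]
   L96 yaw(mod90) -0.2
   L96 yaw(mod90) -0.2
```

>>> play_rows([
  [0,0,-0.11,0,0,-0.012,-1],
  [0,0,-0.11,0,0,-0.012,-1],
  [0,0,-0.11,0,0,-0.012,-1],
  [0,0,-0.11,0,0,-0.012,-1],
  [0,0,-0.11,0,0,-0.012,-1],
  [0,0,-0.11,0,0,-0.012,-1],
  [0,0,-0.11,0,0,-0.012,-1],
  [0,0,-0.11,0,0,-0.012,-1],
  [0,0,-0.11,0,0,-0.012,-1],
  [0,0,-0.11,0,0,-0.012,-1],
])

```text
time: 2.33
eef_pos: [285.3, -639.2, 308.0]
tcp_rot: [2.272, 2.17, 0.0]
wrist_force: [-0.2, 0.0, -0.1]
gripper_width: 0.999
grasp_force: 0.0
```

>>> play_rows([
  [0,0,0,0.035,0.02,0,-1],
  [0,0,0,0.035,0.025,0,-1],
  [0,0,0,0.035,0.025,0,-1],
  [0,0,0,0.035,0.025,0,-1],
  [0,0,0,0.035,0.025,0,-1],
  [0,0,0,0.035,0.025,0,-1],
  [0,0,0,0.035,0.025,0,-1],
  [0,0,0,0.035,0.025,0,-1],
  [0,0,0,0.035,0.025,0,-1],
  [0,0,0,0.035,0.02,0,-1],
])

```text
time: 3.17
eef_pos: [537.4, -308.6, 307.7]
tcp_rot: [2.277, 2.164, 0.0]
wrist_force: [0.9, -0.1, -0.3]
gripper_width: 0.997
grasp_force: 0.0
```

>>> play_rows([
  [0,0,0,0.035,0,0,-1],
  [0,0,0,0.035,0,0,-1],
  [0,0,0,0.035,0,0,-1],
  [0,0,0,0.035,0,0,-1],
  [0,0,0,0.035,0,0,-1],
  [0,0,0,0.035,0,0,-1],
  [0,0,0,0.035,0,0,-1],
  [0,0,0,0.035,0,0,-1],
  [0,0,0,0.035,0,0,-1],
  [0,0,0,0.035,0,0,-1],
])

```text
time: 4.0
eef_pos: [553.7, 40.9, 307.7]
tcp_rot: [2.277, 2.164, 0.0]
wrist_force: [1.1, 0.2, -0.4]
gripper_width: 0.999
grasp_force: 0.0
```

```bash
cat >> h.py <<'E'
def go_to(x,y,z,yaw):
    "tool-axis shift and turn (mm, rad) to reach TCP x,y,z with tool y at yaw"
    s=state();R=cv2.Rodrigues(np.array(s['tcp_rot'],float))[0]
    c,n=np.cos(yaw),np.sin(yaw); G=np.array([[-n,c,0],[c,n,0],[0,0,-1.]]).T.T
    G=np.column_stack([[-n,c,0],[c,n,0],[0,0,-1]])
    print('t',round(s['time'],2),'tcp',np.round(s['eef_pos'],1),'turn',np.round(cv2.Rodrigues(R.T@G)[0].ravel(),3),'shift',np.round(R.T@(np.array([x,y,z])-s['eef_pos']),1),'F',np.round(s['wrist_force'],1),'w',round(s['gripper_width'],3),'grip',round(s['grasp_force'],1))
E
python3 -c "
from h import *
go_to(573,238,122,-.052)"
```

```text
t 4.0 tcp [553.7  40.9 307.7] turn [ 0.    -0.     0.001] shift [197.8   9.1 185.7] F [ 1.1  0.2 -0.4] w 0.999 grip 0.0
```

>>> play_rows([
  [0,0,0,0.022,0.001,0.01,-1],
  [0,0,0,0.022,0.001,0.01,-1],
  [0,0,0,0.022,0.001,0.01,-1],
  [0,0,0,0.022,0.001,0.01,-1],
  [0,0,0,0.022,0.001,0.01,-1],
  [0,0,0,0.022,0.001,0.01,-1],
  [0,0,0,0.022,0.001,0.01,-1],
  [0,0,0,0.022,0.001,0.01,-1],
  [0,0,0,0.022,0.001,0.01,-1],
  [0,0,0,0,0,0,-1],
])

```text
time: 4.83
eef_pos: [572.4, 239.0, 215.5]
tcp_rot: [-2.275, -2.165, 0.002]
wrist_force: [-0.8, -0.2, -0.4]
gripper_width: 0.997
grasp_force: 0.0
```

Run:
```python
from h import *
go_to(573,238,122,-.052)
for c,(x,y) in (('scene',(300,210)),('top',(180,150))):
    im=snapshot(c)
    if c=='scene': S=im
    a=-.052;X=np.array([np.cos(a),np.sin(a),0]);Y=np.array([-np.sin(a),np.cos(a),0]);o=np.array([573,238.2,12])
    pts=[o+s*5*X+t*22*Y+[0,0,135] for s,t in ((1,1),(1,-1),(-1,-1),(-1,1))]+[o+s*5*X+t*50*Y+[0,0,100] for s,t in ((1,1),(1,-1),(-1,-1),(-1,1))]
    k=4;cr=cv2.resize(im[y:y+75+50,x:x+100][:,:,::-1],None,fx=k,fy=k,interpolation=cv2.INTER_CUBIC)
    for p in proj(c,pts): cv2.circle(cr,tuple(int(round(v)) for v in ((p-[x,y]+.5)*k)),2,(0,0,255),-1)
    if c=='scene': A=cr
cv2.imwrite('pics/d.png',np.hstack([A,cr]))
```

```text
t 4.83 tcp [572.4 239.  215.5] turn [-0.002  0.     0.003] shift [-1.   0.8 93.5] F [-0.8 -0.2 -0.4] w 0.997 grip 0.0
```

View pics/d.png

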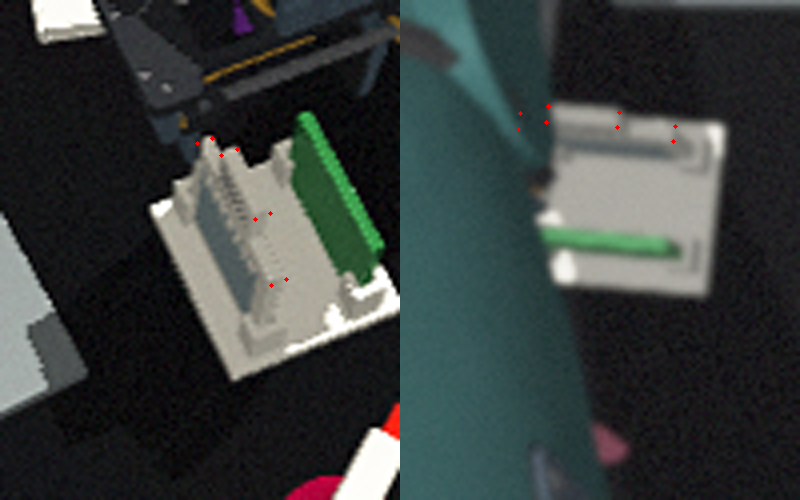

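The projected cassette corners fall on the slab shoulder (205,140) and the tab end (235,153) in the left crop, to within about 2 mm. I'll go down and grip.

>>> play_rows([
  [0,0,0.003,-0.001,0.001,0.01,-1],
  [0,0,0,0,0,0.01,-1],
  [0,0,0,0,0,0.01,-1],
  [0,0,0,0,0,0.01,-1],
  [0,0,0,0,0,0.01,-1],
  [0,0,0,0,0,0.01,-1],
  [0,0,0,0,0,0.01,-1],
  [0,0,0,0,0,0.01,-1],
  [0,0,0,0,0,0.01,-1],
  [0,0,0,0,0,0.0,-1],
])

```text
time: 5.77
eef_pos: [572.9, 235.0, 125.1]
tcp_rot: [-2.28, -2.16, 0.004]
wrist_force: [-1.0, 0.3, 0.2]
gripper_width: 1.004
grasp_force: 0.0
```

>>> play_rows([
  [0,0,0,0,0,0,1],
  [0,0,0,0,0,0,1],
  [0,0,0,0,0,0,1],
  [0,0,0,0,0,0,1],
  [0,0,0,0,0,0,1],
  [0,0,0,0,0,0,1],
  [0,0,0,0,0,0,1],
  [0,0,0,0,0,0,1],
  [0,0,0,0,0,0,1],
  [0,0,0,0,0,0,1],
])

```text
time: 6.6
eef_pos: [574.0, 235.4, 127.4]
tcp_rot: [-2.281, -2.161, 0.0]
wrist_force: [-0.7, -0.5, 0.3]
gripper_width: 0.299
grasp_force: 0.0
```

>>> play_rows([
  [0,0,0,0,0,0,1],
  [0,0,0,0,0,0,1],
  [0,0,0,0,0,0,1],
  [0,0,0,0,0,0,1],
  [0,0,0,0,0,0,1],
  [0,0,0,0,0,0,1],
  [0,0,0,0,0,0,1],
  [0,0,0,0,0,0,1],
  [0,0,0,0,0,0,1],
  [0,0,0,0,0,0,1],
])

```text
time: 7.43
eef_pos: [574.0, 235.4, 127.4]
tcp_rot: [2.281, 2.161, 0.0]
wrist_force: [0.5, -0.1, 0.2]
gripper_width: 0.005
grasp_force: 0.0
```

```bash
python3 -c "
from h import *
go_to(573,238,250,-.052)"
```

```text
t 7.43 tcp [574.  235.4 127.4] turn [ 0.     0.    -0.002] shift [   2.5   -1.2 -122.6] F [ 0.5 -0.1  0.2] w 0.005 grip 0.0
```

The fingers shut on nothing. I'll look before doing anything else.

Run:
```python
from h import *
S=snapshot('scene'); x,y=300,190
a=cv2.resize(S[y:y+125,x:x+133][:,:,::-1],None,fx=4.5,fy=4.5,interpolation=cv2.INTER_CUBIC)
p=[]
s=state();t=np.array(s['eef_pos']);
for q in proj('scene',[t-[0,0,11],t]): cv2.circle(a,tuple(int(round(v)) for v in ((q-[x,y]+.5)*4.5)),3,(0,0,255),-1)
cv2.imwrite('pics/e.png',a)
```

```text
(no output)
```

View pics/e.png

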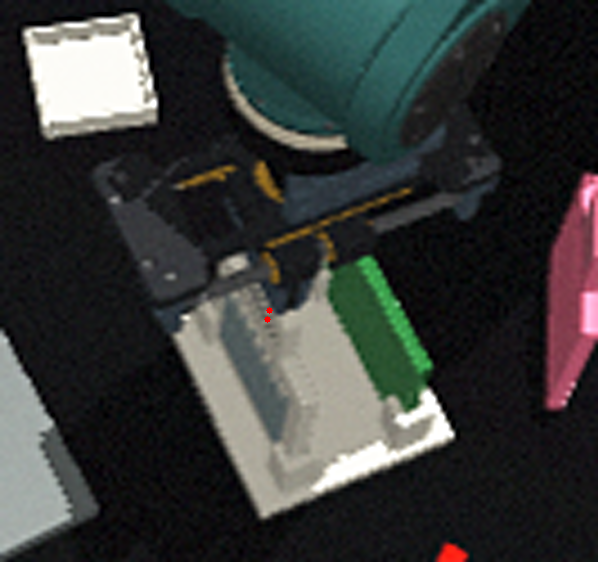

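The gripper sits over the tab region, around (290,300). The visible fingertips don't coincide with the projected TCP at (268,315), so I need a closer crop.

Run:
```python
from h import *
S=snapshot('scene'); T=snapshot('top')
x,y=335,230
a=cv2.resize(S[y:y+50,x:x+50][:,:,::-1],(600,600),interpolation=cv2.INTER_CUBIC)
a=np.clip(255*(a/255.)**.5,0,255).astype('uint8')
s=state();t=np.array(s['eef_pos'])
for i in range(0,60,10): 
  q=proj('scene',[t+[0,0,i-11]])[0]; cv2.circle(a,tuple(int(round(v)) for v in ((q-[x,y]+.5)*12)),3,(0,0,255),-1)
aa=-.052;X=np.array([np.cos(aa),np.sin(aa),0]);Y=np.array([-np.sin(aa),np.cos(aa),0]);o=np.array([573,238.2,12])
L=[(-50,0),(-50,100),(-22,100),(-22,135),(22,135),(22,100),(50,100),(50,0)]
for sx,col in ((5,(0,255,255)),(-5,(255,128,0))):
  q=proj('scene',[o+sx*X+u*Y+[0,0,v] for u,v in L]); cv2.polylines(a,[np.round((q-[x,y]+.5)*12).astype(int)],False,col,1)
cv2.imwrite('pics/f.png',a)
```

```text
(no output)
```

View pics/f.png

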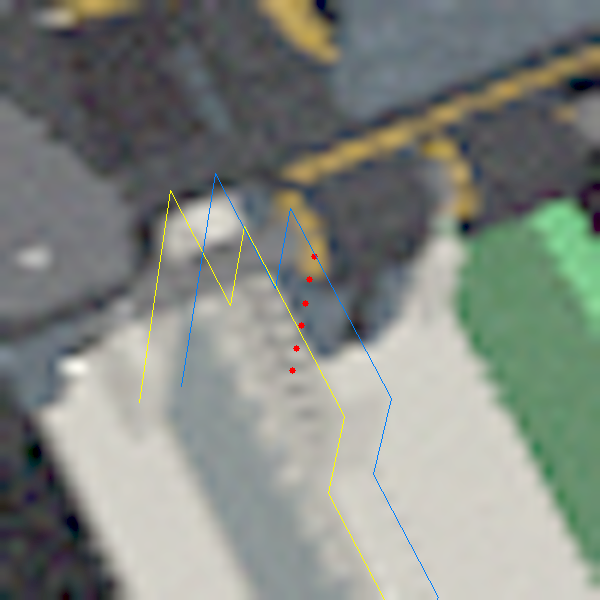

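Over the tab, the fingertip bottom edge runs (270,220) to (330,350). That matches tips at z of about 150, just above the tab top, rather than the reported 116. The fingers therefore shut above the tab. I'll half open, go 30 mm lower and grip again. That height is clear of everything whether or not the reported z is right.

>>> play_rows([
  [0,0,0,0,0,0,0],
  [0,0,0,0,0,0,0],
  [0,0,0,0,0,0,0],
  [0,0,0,0,0,0,0],
  [0,0,0,0,0,0,0],
  [0,0,0,0,0,0,0],
  [0,0,0,0,0,0,0],
  [0,0,0,0,0,0,0],
  [0,0,0,0.002,0,0,0],
  [0,0,0,0,0,0.0,0],
])

```text
time: 8.42
eef_pos: [574.2, 237.7, 127.5]
tcp_rot: [2.281, 2.161, 0.0]
wrist_force: [0.5, -0.1, -0.2]
gripper_width: 0.501
grasp_force: 0.0
```

>>> play_rows([
  [0,0,0,0,0,0.003,0],
  [0,0,0,0,0,0.003,0],
  [0,0,0,0,0,0.003,0],
  [0,0,0,0,0,0.003,0],
  [0,0,0,0,0,0.003,0],
  [0,0,0,0,0,0.003,0],
  [0,0,0,0,0,0.003,0],
  [0,0,0,0,0,0.003,0],
  [0,0,0,0,0,0.003,0],
  [0,0,0,0,0,0.003,0],
])

```text
time: 9.25
eef_pos: [574.1, 237.4, 97.2]
tcp_rot: [-2.281, -2.161, -0.0]
wrist_force: [-0.3, -0.2, -0.1]
gripper_width: 0.5
grasp_force: 0.0
```

>>> play_rows([
  [0,0,0,0,0,0,1],
  [0,0,0,0,0,0,1],
  [0,0,0,0,0,0,1],
  [0,0,0,0,0,0,1],
  [0,0,0,0,0,0,1],
  [0,0,0,0,0,0,1],
  [0,0,0,0,0,0,1],
  [0,0,0,0,0,0,1],
  [0,0,0,0,0,0,1],
  [0,0,0,0,0,0,1],
])

```text
time: 10.08
eef_pos: [574.2, 237.5, 97.6]
tcp_rot: [2.281, 2.161, 0.0]
wrist_force: [-0.1, -0.2, 2.7]
gripper_width: 0.107
grasp_force: 30.0
```

```bash
python3 -c "
from h import *
go_to(573,238,250,-.052);print(state()['torque'])"
```

```text
t 10.08 tcp [574.2 237.5  97.6] turn [ 0.    -0.    -0.002] shift [   0.5   -1.2 -152.4] F [-0.1 -0.2  2.7] w 0.107 grip 30.0
[-0.05864787 -0.04513715  0.00762779]
```

>>> play_rows([
  [0,0,0,0,0,-0.008,1],
  [0,0,0,0,0,-0.014,1],
  [0,0,0,0,0,-0.016,1],
  [0,0,0,0,0,-0.016,1],
  [0,0,0,0,0,-0.016,1],
  [0,0,0,0,0,-0.016,1],
  [0,0,0,0,0,-0.016,1],
  [0,0,0,0,0,-0.016,1],
  [0,0,0,0,0,-0.016,1],
  [0,0,0,0,0,-0.016,1],
])

```text
time: 10.92
eef_pos: [574.0, 237.4, 249.6]
tcp_rot: [2.28, 2.16, 0.001]
wrist_force: [-0.7, -0.6, -2.2]
gripper_width: 0.109
grasp_force: 30.0
```

>>> play_rows([
  [0,0,-0.01,-0.02,-0.006,0,1],
  [0,0,-0.01,-0.02,-0.006,0,1],
  [0,0,-0.01,-0.02,-0.006,0,1],
  [0,0,-0.01,-0.02,-0.006,0,1],
  [0,0,-0.01,-0.02,-0.006,0,1],
  [0,0,-0.01,-0.02,-0.006,0,1],
  [0,0,-0.01,-0.02,-0.006,0,1],
  [0,0,-0.01,-0.02,-0.006,0,1],
  [0,0,-0.01,-0.02,-0.006,0,1],
  [0,0,-0.01,-0.02,-0.006,0,1],
])

```text
time: 11.75
eef_pos: [511.9, 37.2, 248.6]
tcp_rot: [2.169, 2.272, 0.001]
wrist_force: [0.6, 0.7, -1.3]
gripper_width: 0.107
grasp_force: 30.0
```

>>> play_rows([
  [0,0,0,-0.02,-0.002,0,1],
  [0,0,0,-0.02,-0.002,0,1],
  [0,0,0,-0.02,-0.002,0,1],
  [0,0,0,-0.02,-0.002,0,1],
  [0,0,0,-0.02,-0.002,0,1],
  [0,0,0,-0.02,-0.002,0,1],
  [0,0,0,-0.02,-0.002,0,1],
  [0,0,0,-0.02,-0.002,0,1],
  [0,0,0,-0.02,-0.002,0,1],
  [0,0,0,-0.02,-0.002,0,1],
])

```text
time: 12.58
eef_pos: [501.4, -163.6, 248.7]
tcp_rot: [2.169, 2.271, 0.001]
wrist_force: [0.5, -0.1, -1.7]
gripper_width: 0.107
grasp_force: 30.0
```

```bash
python3 -c "
from h import *
go_to(493.2,-237.2,250,.051);print(state()['torque'])"
```

```text
t 12.58 tcp [ 501.4 -163.6  248.7] turn [ 0.001  0.    -0.005] shift [-73.1 -11.5  -1.3] F [ 0.5 -0.1 -1.7] w 0.107 grip 30.0
[ 0.00239152 -0.07615716 -0.04423857]
```

>>> play_rows([
  [0,0,-0.005,-0.009,-0.0015,0.004,1],
  [0,0,0,-0.009,-0.0015,0.004,1],
  [0,0,0,-0.009,-0.0015,0.004,1],
  [0,0,0,-0.009,-0.0015,0.004,1],
  [0,0,0,-0.009,-0.0015,0.004,1],
  [0,0,0,-0.009,-0.0015,0.004,1],
  [0,0,0,-0.009,-0.0015,0.004,1],
  [0,0,0,-0.01,-0.001,0.004,1],
  [0,0,0,0,0,0.004,1],
  [0,0,0,0,0,0,1],
])

```text
time: 13.42
eef_pos: [493.3, -236.4, 210.4]
tcp_rot: [-2.164, -2.275, 0.0]
wrist_force: [-0.2, 0.4, -2.2]
gripper_width: 0.107
grasp_force: 30.0
```

Run:
```python
from h import *
go_to(493.2,-237.2,100.6,.051)
t=np.array(state()['eef_pos']); aa=.051
X=np.array([np.cos(aa),np.sin(aa),0]);Y=np.array([-np.sin(aa),np.cos(aa),0])
out=[]
for c,x,y in (('scene',245,85),('top',360,160)):
    k=4;w,h=100,110
    im=snapshot(c)[:,:,::-1]; a=cv2.resize(im[y:y+h,x:x+w],None,fx=k,fy=k,interpolation=cv2.INTER_CUBIC)
    def dr(P,col): cv2.polylines(a,[np.round((proj(c,P)-[x,y]+.5)*k).astype(int)],False,col,1)
    o=t-[0,0,85.6]
    L=[(-50,0),(-50,100),(-22,100),(-22,135),(22,135),(22,100),(50,100),(50,0),(-50,0)]
    for sx,col in ((5,(0,255,255)),(-5,(255,128,0))): dr([o+sx*X+u*Y+[0,0,v] for u,v in L],col)
    s=np.array([493.2,-237.2,15])
    dr([s+sx*X+u*Y+[0,0,84] for sx,u in ((6.5,51.5),(6.5,-51.5),(-6.5,-51.5),(-6.5,51.5),(6.5,51.5))],(0,0,255))
    out.append(a)
cv2.imwrite('pics/g.png',np.hstack(out))
```

```text
t 13.42 tcp [ 493.3 -236.4  210.4] turn [-0.001 -0.001 -0.001] shift [ -0.9  -0.  109.8] F [-0.2  0.4 -2.2] w 0.107 grip 30.0
```

View pics/g.png

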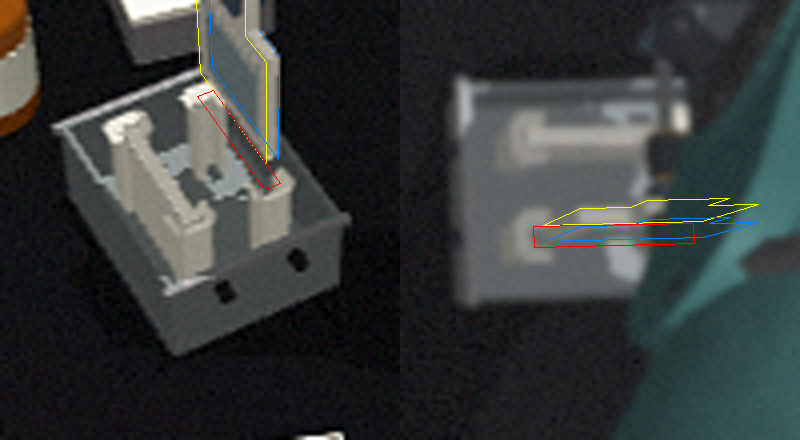

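In the left crop the held cassette matches the modelled outline. The slot rectangle lies in the grooves, with post tops at (200,97) and (272,185), so I'll descend and watch the force.

>>> play_rows([
  [0,0,0,-0.001,0,0.003,1],
  [0,0,0,0,0,0.004,1],
  [0,0,0,0,0,0.004,1],
  [0,0,0,0,0,0.004,1],
  [0,0,0,0,0,0.004,1],
  [0,0,0,0,0,0.004,1],
  [0,0,0,0,0,0.004,1],
  [0,0,0,0,0,0.004,1],
  [0,0,0,0,0,0.004,1],
  [0,0,0,0,0,0.004,1],
])

```text
time: 14.35
eef_pos: [493.8, -237.2, 172.0]
tcp_rot: [2.164, 2.277, -0.0]
wrist_force: [0.2, 0.7, -2.0]
gripper_width: 0.109
grasp_force: 30.0
```

>>> play_rows([
  [0,0,0,0,0,0.002,1],
  [0,0,0,0,0,0.002,1],
  [0,0,0,0,0,0.002,1],
  [0,0,0,0,0,0.002,1],
  [0,0,0,0,0,0.002,1],
  [0,0,0,0,0,0.002,1],
  [0,0,0,0,0,0.002,1],
  [0,0,0,0,0,0.002,1],
  [0,0,0,0,0,0.002,1],
  [0,0,0,0,0,0,1],
])

```text
time: 15.18
eef_pos: [493.6, -237.0, 154.0]
tcp_rot: [-2.164, -2.277, 0.0]
wrist_force: [0.1, -0.4, -2.0]
gripper_width: 0.107
grasp_force: 30.0
```

```bash
python3 -c "
from h import *
go_to(493.2,-237.2,100.6,.051);print(state()['torque'])"
```

```text
t 15.18 tcp [ 493.6 -237.   154. ] turn [-0.001 -0.    -0.   ] shift [-0.2 -0.4 53.4] F [ 0.1 -0.4 -2. ] w 0.107 grip 30.0
[-0.01434318 -0.07274997  0.00092271]
```

>>> play_rows([
  [0,0,0,0,0,0.004,1],
  [0,0,0,0,0,0.005,1],
  [0,0,0,0,0,0.005,1],
  [0,0,0,0,0,0.005,1],
  [0,0,0,0,0,0.005,1],
  [0,0,0,0,0,0.005,1],
  [0,0,0,0,0,0.005,1],
  [0,0,0,0,0,0.005,1],
  [0,0,0,0,0,0.005,1],
  [0,0,0,0,0,0.002,1],
])

```text
time: 16.02
eef_pos: [493.5, -237.0, 107.6]
tcp_rot: [-2.164, -2.277, 0.0]
wrist_force: [-0.5, -0.3, -1.1]
gripper_width: 0.108
grasp_force: 30.0
```

>>> play_rows([
  [0,0,0,0,0,0.001,1],
  [0,0,0,0,0,0.001,1],
  [0,0,0,0,0,0.001,1],
  [0,0,0,0,0,0.001,1],
  [0,0,0,0,0,0.001,1],
  [0,0,0,0,0,0.001,1],
  [0,0,0,0,0,0,1],
  [0,0,0,0,0,0,1],
  [0,0,0,0,0,0,1],
  [0,0,0,0,0,0,1],
])

```text
time: 16.85
eef_pos: [493.8, -237.2, 102.5]
tcp_rot: [2.164, 2.277, 0.0]
wrist_force: [0.2, -0.5, -1.6]
gripper_width: 0.11
grasp_force: 30.0
```

Still hanging free, with about 2 mm expected to go. I'll feel for the floor in half-millimetre steps.

>>> play_rows([
  [0,0,0,0,0,0.0005,1],
  [0,0,0,0,0,0.0005,1],
  [0,0,0,0,0,0.0005,1],
  [0,0,0,0,0,0.0005,1],
  [0,0,0,0,0,0,1],
  [0,0,0,0,0,0,1],
  [0,0,0,0,0,0,1],
  [0,0,0,0,0,0,1],
  [0,0,0,0,0,0,1],
  [0,0,0,0,0,0,1],
])

```text
time: 17.68
eef_pos: [494.0, -237.2, 100.6]
tcp_rot: [2.164, 2.277, 0.0]
wrist_force: [-0.2, 0.6, 3.2]
gripper_width: 0.108
grasp_force: 30.0
```

>>> play_rows([
  [0,0,0,0,0,0.0005,1],
  [0,0,0,0,0,0,1],
  [0,0,0,0,0,0,1],
  [0,0,0,0,0,0,1],
  [0,0,0,0,0,0,1],
  [0,0,0,0,0,0,1],
  [0,0,0,0,0,0,1],
  [0,0,0,0,0,0,1],
  [0,0,0,0,0,0,1],
  [0,0,0,0,0,0,1],
])

```text
time: 18.52
eef_pos: [494.2, -237.2, 100.6]
tcp_rot: [2.164, 2.277, 0.0]
wrist_force: [-2.1, 1.7, 10.6]
gripper_width: 0.105
grasp_force: 30.0
```

>>> play_rows([
  [0,0,0,0,0,0,0],
  [0,0,0,0,0,0,0],
  [0,0,0,0,0,0,0],
  [0,0,0,0,0,0,0],
  [0,0,0,0,0,0,0],
  [0,0,0,0,0,0,0],
  [0,0,0,0,0,0,0],
  [0,0,0,0,0,0,0],
  [0,0,0,0,0,0,0],
  [0,0,0,0,0,0,0],
])

```text
time: 19.35
eef_pos: [493.8, -237.1, 99.9]
tcp_rot: [-2.164, -2.277, 0.0]
wrist_force: [0.1, 0.1, -0.9]
gripper_width: 0.5
grasp_force: 0.0
```

>>> play_rows([
  [0,0,0,0,0,-0.008,0],
  [0,0,0,0,0,-0.012,0],
  [0,0,0,0,0,-0.015,0],
  [0,0,0,0,0,-0.015,0],
  [0,0,0,0,0,-0.015,0],
  [0,0,0,0,0,-0.015,0],
  [0,0,0,0,0,-0.015,0],
  [0,0,0,0,0,-0.015,0],
  [0,0,0,0,0,-0.01,0],
  [0,0,0,0,0,0,0],
])

```text
time: 20.18
eef_pos: [494.9, -237.7, 222.9]
tcp_rot: [2.161, 2.275, 0.002]
wrist_force: [-0.2, 0.2, -0.1]
gripper_width: 0.498
grasp_force: 0.0
```

Run:
```python
from h import *
aa=.051
X=np.array([np.cos(aa),np.sin(aa),0]);Y=np.array([-np.sin(aa),np.cos(aa),0])
c,x,y,k=('scene',245,70,5)
im=snapshot(c)[:,:,::-1]; a=cv2.resize(im[y:y+110,x:x+110],None,fx=k,fy=k,interpolation=cv2.INTER_CUBIC)
o=np.array([493.2,-237.2,15])
L=[(-50,0),(-50,100),(-22,100),(-22,135),(22,135),(22,100),(50,100),(50,0),(-50,0)]
for sx,col in ((5,(0,255,255)),(-5,(255,128,0))): cv2.polylines(a,[np.round((proj(c,[o+sx*X+u*Y+[0,0,v] for u,v in L])-[x,y]+.5)*k).astype(int)],False,col,1)
cv2.imwrite('pics/i.png',a)
print([(d['p'],np.round(d['centre'])) for d in mark_of(c,'cassette')])
```

```text
[(0.9, array([ 495., -238.,   17.])), (0.89, array([449., 446.,   2.])), (0.88, array([331., 392.,   3.])), (0.69, array([426.,  78.,   0.]))]
```

View pics/i.png

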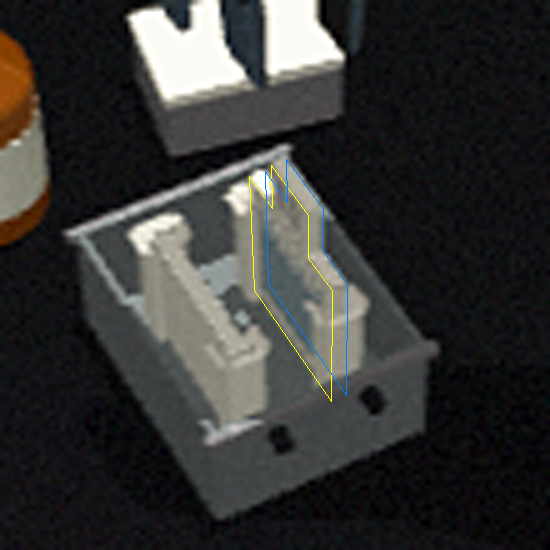

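The picture shows the cassette upright in the slot. Its tab (270,170)–(325,260) lies on the modelled seated outline, and the gripper is clear above it.

```bash
python3 -c "
from rig import *
print(finish_job())"
```

```text
the job is handed in; nothing more can be done
None
```

The cassette stands on the bottom of the tank's empty slot and was held until it met the floor. I released it, the gripper is clear above, and the job is handed in; no verdict came back. My first grip closed on nothing just above the tab and moved nothing.

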